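# Clamp the bottom mould on the press loading bed

### The arm

A 7-joint arm with a two-finger parallel gripper is mounted at the origin on the work surface. World frame = base frame: x ahead of the robot, y to its left, z up, the work surface at z = 0. Lengths are in m, angles in rad, forces in N, time in s.
With the tool pointing down it reaches from about 0.4 to 0.85 m from the base axis. Payload 4.4 kg.
Tool frame: the origin (TCP) lies at the very end of the fingers, on their centre line; the grasp point (between the pads) lies 19 mm behind it; z points along the fingers, y is the line along which they close (so a half turn about z gives the same grasp; the last joint's range is limited). The gripper opens to 94 mm and grips with 3 to 60 N. Pads are 16 mm wide; open, the fingers measure 119 mm over their backs; the gripper's body (75 mm by 177 mm) begins 78 mm behind the grasp point.
Start: joints at [-0.066, 0.628, 0.038, 1.517, -0.027, 0.996, -0.02], TCP at [0.65, 0, 0.205] pointing down, gripper open.
Joint ranges: [-3.06, 3.06], [-0.37, 2.12], [-1.25, 1.32], [0.18, 2.47], [-1.1, 4.24], [0.23, 1.98], [-2.94, 2.94]. Speed limits (rad/s): [2.57, 2.57, 3.14, 3.14, 3.14, 3.14, 3.14].

### API

Orientations are given as a unit quaternion [x, y, z, w].
In Python, from rig import env, eoat, vision, current_time, current_q, current_dq, current_tau, current_ee_pos, current_ee_rot, current_force, current_moment, current_opening, current_grasp_force gives the robot as it stands. Calls block until the motion is done:
- env.move_to(position, orientation): joint-space move of the TCP to a pose.
- env.line_to(position, ori=None, feed=0.15): straight line of the TCP; ori=None keeps the orientation; feed is the mean speed in m/s.
- env.goto_joints(angles): joint-space move.
- eoat.gripper_to(opening, grasp_force=None): finger opening in m; grasp_force is the grip in N (None keeps the last); returns when the fingers have stopped.
- env.sleep(seconds).
- env.solve_ik(position, orientation): joint angles nearest the present ones, or None.
- vision.camera(name): name is "scene" or "side" or "wrist"; returns a dict with "color" (480x640x3 uint8, blue, green, red), "K" (3x3 intrinsics, pixels), "R" (3x3) and "t" (3): a world point X has camera coordinates R X + t; the wrist camera has in their place "tool_from_camera" (4x4, takes a point from camera to tool coordinates, whose origin is the TCP and whose axes are the flange's). Camera axes: x right, y down, z forward; pixel columns grow to the right and rows downward; lengths in m; the calibration is good to about 2 mm. A picture is of the moment at which its call begins: read the wrist's pose just before it. There is no depth.
A pose or a line that the arm cannot do raises env.IKError and nothing moves.
- env.job_done(): hands the job in; it is judged then, once.
Readings, each from a call of its own:
- current_time(): time.
- current_q(): joint angles.
- current_dq(): joint speeds.
- current_tau(): joint torques, N m.
- current_ee_pos(): TCP position.
- current_ee_rot(): TCP orientation.
- current_force(): force on the tool from outside, world axes, zero at the start.
- current_moment(): the same for the moment, N m.
- current_opening(): finger opening in m.
- current_grasp_force(): force on a finger pad.
Only numpy, scipy, OpenCV 4.12 (cv2) and the standard library are available. Lean on these libraries where they do the work, as an engineer would, in place of code of your own. Each camera call takes 0.05 s, during which the arm holds its last target. There are 200 camera calls.

### The job

Draw the black bottom mould out of the low white rack onto the bench and let go of it, so that it can be taken by its raised nest; then set it down on the aluminium bed without dropping it, tongue between the two stop blocks and shoulders up to them. Swing the latch's wire loop over and down behind the hooked keeper on the tongue, then press the lever flat past centre, so that the latch draws the mould tight against the stops and stays shut on its own. Leave the bottle, the screwdriver and the small metal block where they are.

Things in the scene. Friction and masses are not known exactly. Their poses are not given: they have to be found in the camera images.
- mould: Loose black plastic mould, about 0.5 kg; starts on the bench in the rack, tongue out. Origin: centre of flange underside; x to the tongue, z up. Flange 160 (x) x 100 x 12 thick. Raised nest on it: 62 wide (y), x -70 to 30, top at z 34. Tongue 34 wide, 12 thick, from the shoulder (x 80, flange's front edge) to x 127, with a steel keeper on top. Centre of mass near x 1.
- mould_front (a point): Point of the mould: middle of its shoulder, on the underside (mould x 80). Axes as the mould's.
- keeper (a point): Point of the mould: middle of the keeper's holding face, which looks back to the nest (mould x 102, z 23). Axes as the mould's. Keeper: post 24 wide (y), 6 thick, from the tongue's top (z 12) to z 40 above the mould's underside; a lip at its top reaches 6 from the holding face towards the nest, lip underside at z 34. The loop belongs behind the post, under the lip.
- rack: Fixed low white steel rack, 170 deep (x), 122 wide, board top at 50 high; bay 114 wide, 46 high. Origin: middle of its footprint. Its open mouth (own x -85) faces about towards the robot. A fixed mould lies on the board, set back 47 from the mouth, up to 77 high. The loose mould's tongue and 20 to 45 of its flange stand out of the mouth; its nest is under the board.
- bed: Fixed aluminium bed, 345 x 130, top 15 above the bench. Origin: underside, below the middle between the two stop faces; x = draw direction, from the mould's place (x below 0) to the latch; z up. Bed spans x -165 to 180. Two steel stops (x 0 to 42, 12 high) leave a gap of 44 for the tongue; their x = 0 faces take the mould's shoulders. The mould's x points along the bed's x.
- bed_stop (a point): Point of the bed: middle between the stop faces, on the bed's top (bed x 0, z 15). Axes as the bed's.
- lever_pivot (a point): Point of the bed: lever's pivot axis (along bed y), bed x 86, 22 above the bed's top. Axes as the bed's. The latch's base plate lies under it, bed x 60 to 164.
- latch_lever (a joint): Lever angle (rad): 0 = flat, locked past centre, pointing along the bed's +x; grows as the tip rises and swings over towards the mould, up to 2.5. Light friction (0.04 N m) holds it where left. At lever angle q the loop's pivot on the lever lies 26 from the lever's pivot, at angle q - 0.21. Let go short of flat under load, it springs up again.
- lever_tip (a point): Point near the lever's end, on its upper face (the one to press): 90 from the pivot along the lever and 8.5 off the line through the pivot. The lever reaches 100 from the pivot; its black grip is 34 wide.
- latch_yoke (a joint): Angle of the loop to the lever (rad). Loop elevation = this minus the lever angle: 0 = level, pointing from its pivot towards the mould; 1.57 = straight up. Slight friction: the unheld loop stays when near upright, otherwise it sinks by its weight.
- loop_bow (a point): Middle of the loop's cross-bar (bow): 10 thick, along bed y, 64 long with domed ends that stand 4 out past the two arms. Arms 8 thick, 40 apart inside, 91 from the loop's pivot to the bow. Stands up at the start. Pulling the bow swings the lever along; its lever angle must be about 1.6 to 2.1 to reach over the keeper's lip. Sprung: stretches a few mm (8 N/mm) at the lever's centre.
- cleaner: Bystander: white capped bottle, 52 across, 130 tall, standing; origin at its foot.
- driver: Bystander: screwdriver lying on the bench; origin below its middle.
- nest_block: Bystander: aluminium block with a black top, 90 x 60 x 30, origin at its underside.
Not all that is in view belongs to the job. What is shaped like the mould but green or orange is not meant. Of the things that look like the rack, take the one that is farthest to the robot's left at the start.

How it is judged:
By the outcome, as a careful person would: the job done as asked, in the order asked, and still so for the second after the job is handed in, with the robot touching nothing.
It also fails if it takes over 72 s, if anything falls off the work surface, if the arm or the gripper's body presses on something with over 40 N, if the wrist force passes 120 N, or if a joint passes its speed limit or range.

## Working session

There is one attempt and no reset: what is moved stays moved. The work goes in short steps, each a Python script; the robot and the scene stay as the last script left them, time stands still between calls to the robot, and variables do not carry over. Pictures are saved under pics/ and viewed, at most 10 in all, crops included, and the job is handed in when it is done.

```bash
ls; mkdir -p pics; python3 - <<'E'
from rig import *
import cv2,numpy as np,json
for n in ["scene","side"]:
    c=vision.camera(n); cv2.imwrite(f"pics/{n}0.png",c["color"])
    np.savez(f"{n}.npz",**{k:v for k,v in c.items()})
    print(n,c["K"].tolist(),c["R"].tolist(),c["t"].tolist())
print(current_time(),current_ee_rot(),current_force())
E
```

```text
pics
scene [[520.4752972029711, 0.0, 315.6813230144774], [0.0, 520.4752972029711, 239.08869452488412], [0.0, 0.0, 1.0]] [[0.6014682476005557, 0.7987729285618311, -0.014062564669092769], [0.5491487274847912, -0.4261601104551457, -0.7189041906670824], [-0.5802341098471817, 0.424675604260021, -0.6949669121017451]] [-0.36655215586630746, -0.19155307757671294, 1.621574793143305]
side [[494.86072703574973, 0.0, 316.7640819608751], [0.0, 494.86072703574973, 246.05670418837116], [0.0, 0.0, 1.0]] [[0.9867905302933044, -0.1620012576389216, -0.0002045650664882972], [-0.114660042552728, -0.6975300834362596, -0.707322315032695], [0.11444441430347435, 0.6980024177786294, -0.7068911520240739]] [-0.5110495638781135, 0.15939565718220938, 1.1420703049797332]
0.1 [ 7.07114890e-01  7.07098196e-01 -5.93243935e-04 -5.66789610e-04] [-0.52248136  0.10741206 -0.94544287]
```

View pics/scene0.png

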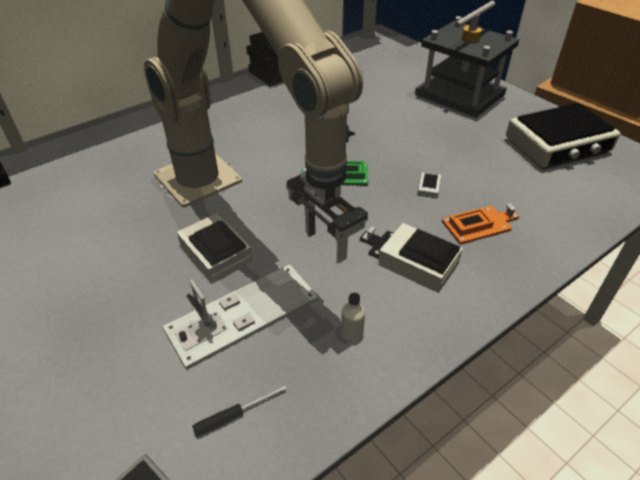

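View pics/side0.png

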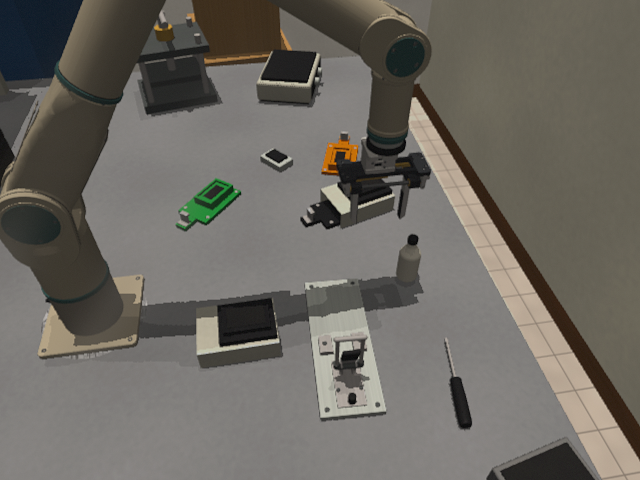

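The scene picture shows three things that could be the rack. White box A is at scene (420,252) / side (357,203), with a black tongue out at scene (375,240). White box B is at scene (214,245) / side (238,330), with no tongue. The knobbed black-top unit is at scene (562,133) / side (290,77), a different, larger device. Of the two white racks, A is farther left (+y, up in the side picture) and has the tongue. I'll confirm this in a crop.

```bash
python3 - <<'E'
import cv2,numpy as np
s=cv2.imread("pics/scene0.png");d=cv2.imread("pics/side0.png")
def crop(im,x,y,w,h): return cv2.resize(im[y:y+h,x:x+w],(400,300),interpolation=cv2.INTER_CUBIC)
# scale: 400/w
out=np.vstack([np.hstack([crop(s,350,205,120,90),crop(d,293,160,120,90)]),np.hstack([crop(s,160,255,160,120),crop(d,265,275,200,150)])])
cv2.imwrite("pics/comp1.png",out)
E
```

```text
(no output)
```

View pics/comp1.png

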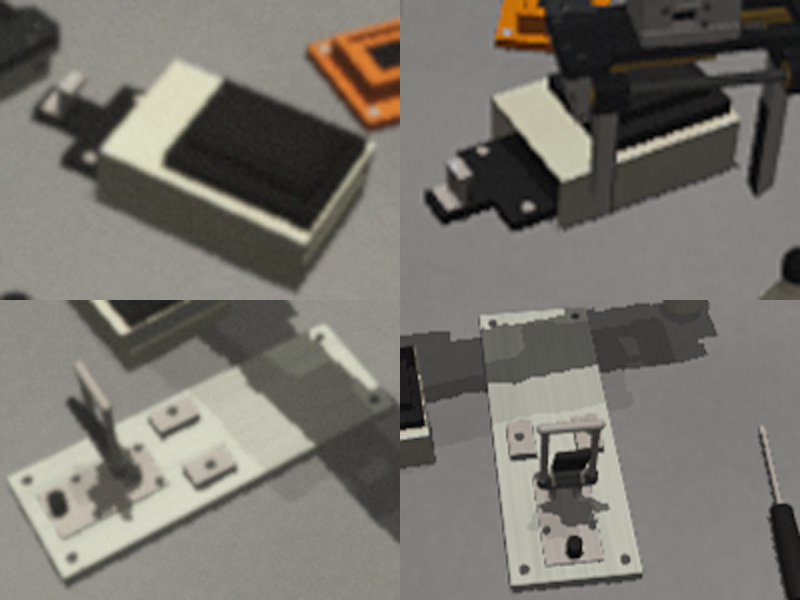

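Confirmed: rack A has the black mould's tongue and steel keeper standing out. The bed is in the lower crops, with its loop upright and the mould's place towards +y. Now I'll triangulate.

```bash
cat > h.py <<'E'
import numpy as np
from scipy.optimize import least_squares
def ray(c,uv,z):
    d=np.linalg.inv(c["K"])@np.array([uv[0],uv[1],1.]); d=c["R"].T@d; o=-c["R"].T@c["t"]
    return o+d*(z-o[2])/d[2]
def proj(c,X):
    p=c["K"]@(c["R"]@np.asarray(X).T+np.asarray(c["t"])[:,None]); return (p[:2]/p[2]).T
def pose(x,y,a,P):
    P=np.asarray(P,float); R=np.array([[np.cos(a),-np.sin(a),0],[np.sin(a),np.cos(a),0],[0,0,1]])
    return P@R.T+[x,y,0]
def fit(obs,p0,loss='soft_l1'):  # obs: list of (cam, P Nx3, uv Nx2)
    f=lambda p:np.concatenate([(proj(c,pose(*p,P))-uv).ravel() for c,P,uv in obs])
    r=least_squares(f,p0,x_scale=[.1,.1,.3],loss=loss); return r.x,f(r.x)
E
python3 - <<'E'
from h import *
s=dict(np.load("scene.npz"));d=dict(np.load("side.npz"))
A=np.array
bs=A([[164,327.8],[186.4,366.2],[318,295],[287,265]]); bd=A([[305,283],[356.5,279],[320.5,419],[386,412]])
for n,c,u in(("scene",s,bs),("side",d,bd)):
  print(n,[ray(c,x,.015).round(3).tolist() for x in u])
# bed x=180 end: latch. looking along bed x(-y world): +y is left => +world x
Ps=[[.18,-.065,.015],[.18,.065,.015],[-.165,.065,.015],[-.165,-.065,.015]]
Pd=[[-.165,-.065,.015],[-.165,.065,.015],[.18,-.065,.015],[.18,.065,.015]]
for o in ([(s,Ps,bs)],[(d,Pd,bd)],[(s,Ps,bs),(d,Pd,bd)]):
  p,r=fit(o,[.55,-.2,-1.5]); print("bed",p.round(4),r.round(1))
rs=A([[178,60],[100,150],[305,243],[375,148]])/3.333+[350,205]
print([ray(s,x,.05).round(3).tolist() for x in rs])
rd=A([[92,95],[157,178]])/3.333+[293,160]
print([ray(d,x,.05).round(3).tolist() for x in rd])
Pr=A([[-.085,.061,.05],[-.085,-.061,.05],[.085,-.061,.05],[.085,.061,.05]])
p,r=fit([(s,Pr,rs),(d,Pr[:2],rd)],[.6,.1,.1]);print("rack",p.round(4),r.round(1))
# mould: tongue end corners top + shoulder corners side crop
md=A([[28,190],[40,221],[112,227],[58,155]])/3.333+[293,160]
print("tongue/shoulder",[ray(d,x,.012).round(3).tolist() for x in md])
E
```

```text
scene [[0.478, -0.335, 0.015], [0.601, -0.341, 0.015], [0.616, 0.002, 0.015], [0.489, -0.0, 0.015]]
side [[0.49, 0.005, 0.015], [0.615, -0.002, 0.015], [0.469, -0.339, 0.015], [0.597, -0.346, 0.015]]
bed [ 0.5453 -0.1603 -1.603 ] [-1.8 -0.4  0.1  1.5 -0.1 -0.1  1.6 -1.9]
bed [ 0.5434 -0.1628 -1.6264] [-1.   0.   0.8 -0.3 -0.6 -0.   0.7  0.1]
bed [ 0.5437 -0.1618 -1.6192] [-2.7 -1.6 -1.8  0.6 -0.7  0.7  1.7 -1.5 -1.4 -0.1  0.4 -0.8  0.2 -0.4
  1.3 -0.7]
[[0.581, 0.315, 0.05], [0.618, 0.198, 0.05], [0.777, 0.25, 0.05], [0.743, 0.363, 0.05]]
[[0.58, 0.315, 0.05], [0.614, 0.202, 0.05]]
rack [0.6791 0.282  0.2972] [ 0.1 -0.3 -0.2 -0.7 -0.3  0.6  0.5 -0.6 -0.2 -0.2  0.8  0.6]
tongue/shoulder [[0.515, 0.246, 0.012], [0.52, 0.207, 0.012], [0.576, 0.191, 0.012], [0.547, 0.286, 0.012]]
```

```bash
cat >> h.py <<'E'
from rig import *
from scipy.spatial.transform import Rotation as Rot
import cv2
def ori(phi):
    c,s=np.cos(phi),np.sin(phi)
    return Rot.from_matrix(np.array([[-s,c,0],[c,s,0],[0,0,-1.]])).as_quat()
def wrist(name):
    p=np.array(current_ee_pos()); R=Rot.from_quat(current_ee_rot()).as_matrix()
    c=vision.camera("wrist"); T=np.eye(4);T[:3,:3]=R;T[:3,3]=p
    W=np.linalg.inv(T@np.asarray(c["tool_from_camera"]))
    d=dict(color=c["color"],K=np.asarray(c["K"]),R=W[:3,:3],t=W[:3,3]); np.savez(name+".npz",**d); return d
def still(name):
    c=vision.camera(name); return dict(color=c["color"],K=np.asarray(c["K"]),R=np.asarray(c["R"]),t=np.asarray(c["t"]))
E
python3 - <<'E'
from h import *
print(np.round(vision.camera("wrist")["tool_from_camera"],3).tolist())
env.move_to([.53,-.16,.34],ori(-.05)); a=wrist("wbed")
env.move_to([.52,.21,.26],ori(-1.274)); b=wrist("wm")
c=still("side"); np.savez("side1.npz",**c)
cv2.imwrite("pics/w1.png",np.hstack([a["color"][:, :],b["color"]])[:, :] if 0 else cv2.resize(np.vstack([a["color"],b["color"]]),(400,600)))
for n,x in(("bed",a),("m",b)): cv2.imwrite(f"pics/w{n}.png",x["color"])
print(current_time(),current_q())
E
```

```text
[[0.001, -0.97, -0.245, 0.071], [1.0, 0.001, 0.0, -0.001], [0.0, -0.245, 0.97, -0.18], [0.0, 0.0, 0.0, 1.0]]
2.85 [-0.56778308  0.44649499  0.20130756  1.70411726 -0.10224091  1.00100658
 -1.60569541]
```

View pics/wbed.png

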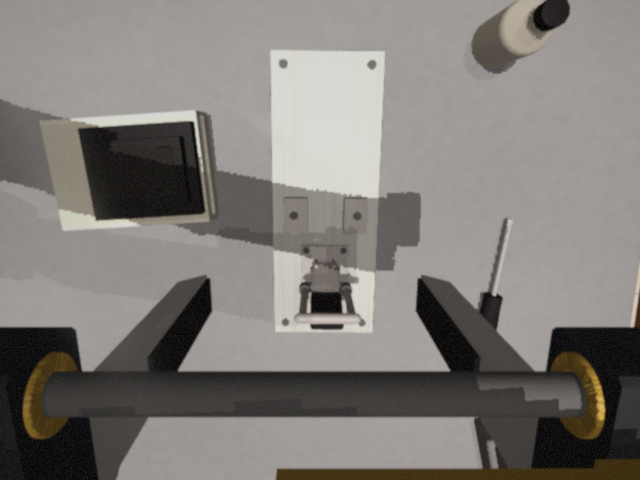

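View pics/wm.png

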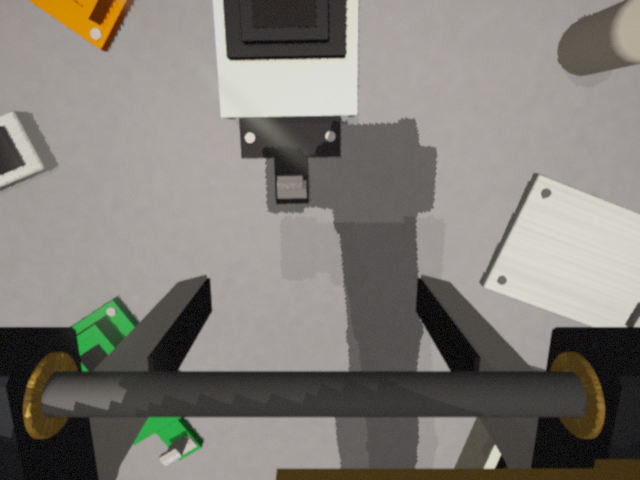

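Wrist bed view: the bed corners are at (271,51), (384,52), (373,332) and (276,332), stop faces at row 198, and the bow from (295,319) to (361,320). Wrist mould view: the flange's front corners are at (240,158) and (340,158), the tongue end at (276..308,203), and the rack mouth at row 117.

```bash
cat > m.py <<'E'
from h import *
A=np.array
s=dict(np.load("scene.npz"));d=dict(np.load("side.npz"));w=dict(np.load("wbed.npz"));m=dict(np.load("wm.npz"))
wb=A([[271.5,50.5],[384,51.5],[373,332],[275.5,332],[284,197.5],[367,197.5]])
Pw=A([[-.165,-.065,.015],[-.165,.065,.015],[.18,.065,.015],[.18,-.065,.015]])
bs=A([[164,327.8],[186.4,366.2],[318,295],[287,265]]); bd=A([[305,283],[356.5,279],[320.5,419],[386,412]])
Ps=A([[.18,-.065,.015],[.18,.065,.015],[-.165,.065,.015],[-.165,-.065,.015]])
Pd=A([[-.165,-.065,.015],[-.165,.065,.015],[.18,-.065,.015],[.18,.065,.015]])
p,r=fit([(w,Pw,wb[:4])],[.55,-.2,-1.6]);print("bed wrist",p.round(4),r.round(1))
pb,r=fit([(w,Pw,wb[:4]),(s,Ps,bs),(d,Pd,bd)],[.55,-.2,-1.6]);print("bed all",pb.round(4),r.round(1))
def inbed(pb,X): 
    a=pb[2];R=A([[np.cos(a),-np.sin(a)],[np.sin(a),np.cos(a)]]); return (A(X)[...,:2]-pb[:2])@R
print("stop faces",[inbed(p,ray(w,u,.027)).round(4) for u in wb[4:]])
Pm=A([[.08,.05,.012],[.08,-.05,.012],[.127,.017,.012],[.127,-.017,.012]])
um=A([[340,158],[240,158],[308,203],[276,203]])
pm,r=fit([(m,Pm[[1,0,3,2]],um)],[.64,.26,-2.85]);print("mould A",pm.round(4),r.round(1))
pm,r=fit([(m,Pm,um)],[.64,.26,-2.85]);print("mould",pm.round(4),r.round(1))
print("mouth",[ray(m,u,.05).round(4) for u in ([222,117],[357,117])])
def tri(obs):
    f=lambda X:np.concatenate([proj(c,X[None])[0]-u for c,u in obs]); r=least_squares(f,[.55,-.22,.13]); return r.x,r.fun
ud=A([350,338.5])
for o in ([(w,A([328,319.5])),(d,ud)],[(w,A([328,319.5])),(d,ud),(s,A([198,291]))]):
  X,r=tri(o); print("bow",X.round(4),inbed(pb,X).round(4),r.round(1))
E
python3 m.py
```

```text
bed wrist [ 0.5439 -0.1614 -1.6231] [-1.8 -0.4  2.1 -0.7  0.5  1.4 -0.6  0.9]
bed all [ 0.5437 -0.1615 -1.6213] [-2.2 -0.2  1.7 -0.8  0.6  1.4 -0.4  1.  -2.6 -1.8 -1.8  0.4 -0.5  0.8
  1.9 -1.5 -1.3 -0.3  0.5 -0.8  0.  -0.6  1.1 -0.7]
stop faces [array([-0.0013, -0.0501]), array([-0.0018,  0.0482])]
mould A [ 0.6395  0.2551 -2.8439] [-85.1  -0.6 114.3  -0.6 -19.6   0.7  45.3   0.7]
mould [ 0.6352  0.2695 -2.8339] [ 0.1 -1.2  0.7 -0.2 -0.1  0.4 -0.9  0.8]
mouth [array([0.5775, 0.3125, 0.05  ]), array([0.6129, 0.1969, 0.05  ])]
bow [ 0.5381 -0.2586  0.1512] [ 0.0973 -0.0007] [-0.1 -0.   0.1 -0. ]
bow [ 0.5386 -0.2586  0.1495] [ 0.0973 -0.0002] [ 0.5 -0.8  0.4  0.5 -1.7 -1.1]
```

```bash
cat >> h.py <<'E'
BED=np.array([.5438,-.1615,-1.622]); MOULD=np.array([.6352,.2695,-2.836])
def B(x,z,y=0): return pose(*BED,[[x,y,z]])[0]
def bow(q,e):
    a=q-.21; return np.array([.086+.026*np.cos(a)-.091*np.cos(e), .037+.026*np.sin(a)+.091*np.sin(e)])
def tip(q,l=.09,h=.0085): return np.array([.086+l*np.cos(q)-h*np.sin(q), .037+l*np.sin(q)+h*np.cos(q)])
E
python3 - <<'E'
from h import *
d=dict(np.load("side.npz"));w=dict(np.load("wbed.npz"))
print("pivot",proj(w,[B(.086,.037)]),proj(d,[B(.086,.037)]))
for q,e in ((1.2,1.4),(2.1,1.4)):
    s=least_squares(lambda v:bow(*v)-[.0973,.150],[q,e]).x
    q=s[0]; a=q-.21; L=B(.086+.026*np.cos(a),.037+.026*np.sin(a))
    print(s.round(3),"L",proj(w,[L]).round(),proj(d,[L]).round())
    for l in(.05,.1): print("lever",l,proj(w,[B(*tip(q,l,.0))]).round(),proj(d,[B(*tip(q,l,0))]).round())
E
python3 -c "
import cv2,numpy as np
a=cv2.imread('pics/wbed.png')[225:345,250:410];b=cv2.imread('pics/side0.png')[320:420,290:410]
cv2.imwrite('pics/c3.png',np.hstack([cv2.resize(a,(400,300),interpolation=2),cv2.resize(b,(400,333),interpolation=2)[:300]]))"
```

```text
pivot [[325.58756507 270.60523897]] [[346.94567091 366.17479234]]
[1.221 1.543] L [[326. 288.]] [[348. 366.]]
lever 0.05 [[327. 299.]] [[349. 361.]]
lever 0.1 [[328. 332.]] [[352. 355.]]
[2.141 1.798] L [[326. 270.]] [[347. 356.]]
lever 0.05 [[327. 259.]] [[346. 343.]]
lever 0.1 [[329. 245.]] [[345. 320.]]
```

View pics/c3.png

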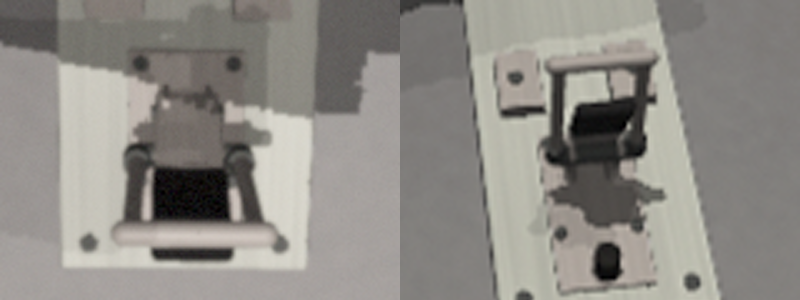

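```bash
python3 - <<'E'
from h import *
x=np.array([np.cos(MOULD[2]),np.sin(MOULD[2]),0]); g=pose(*MOULD,[[.106,0,.003]])[0]; o=ori(MOULD[2]+np.pi/2)
eoat.gripper_to(.06)
env.move_to(g+[0,0,.08],o); env.line_to(g,feed=.1)
eoat.gripper_to(.02,35); print(current_opening(),current_grasp_force(),current_force())
env.line_to(g+.135*x,feed=.09); print(current_opening(),current_grasp_force(),current_force(),current_ee_pos(),g+.135*x)
eoat.gripper_to(.06); e=g+.135*x
env.line_to(e+[0,0,.1],feed=.2)
env.move_to(e+[0,0,.25]-.02*x,o); b=wrist("wm2"); cv2.imwrite("pics/wm2.png",b["color"])
print(current_time())
E
```

```text
0.03334206082288103 34.99776363372803 [ 0.59602453 -0.32684654  3.53958327]Traceback (most recent call last):
  File "<stdin>", line 6, in <module>
rig.IKError: the arm cannot follow that straight line within its joint ranges
```

```bash
python3 - <<'E'
from h import *
x=np.array([np.cos(MOULD[2]),np.sin(MOULD[2]),0]); g=pose(*MOULD,[[.106,0,.003]])[0]
print(np.round(current_q(),2))
for D in (.08,.1,.12,.135):
  for dphi in (0,.3,-.3,.6):
    r=env.solve_ik(g+D*x,ori(MOULD[2]+np.pi/2+dphi)); print(D,dphi,None if r is None else np.round(r,2))
E
```

```text
[-0.54  0.82  0.11  1.85 -0.18  0.48 -1.56]
0.08 0 [-0.55  0.76  0.09  2.07 -0.2   0.32 -1.56]
0.08 0.3 [-0.52  0.76  0.04  2.06 -0.08  0.32 -1.38]
0.08 -0.3 [-0.59  0.77  0.14  2.07 -0.32  0.33 -1.75]
0.08 0.6 [-0.48  0.76 -0.02  2.06  0.04  0.32 -1.19]
0.1 0 [-0.55  0.75  0.08  2.12 -0.2   0.28 -1.56]
0.1 0.3 [-0.52  0.75  0.03  2.12 -0.09  0.28 -1.38]
0.1 -0.3 [-0.59  0.75  0.13  2.12 -0.32  0.29 -1.75]
0.1 0.6 [-0.49  0.75 -0.01  2.12  0.03  0.28 -1.2 ]
0.12 0 [-0.56  0.74  0.08  2.17 -0.23  0.24 -1.55]
0.12 0.3 [-0.53  0.74  0.04  2.17 -0.1   0.24 -1.37]
0.12 -0.3 [-0.59  0.74  0.12  2.17 -0.34  0.24 -1.73]
0.12 0.6 [-0.5   0.74 -0.01  2.17  0.03  0.24 -1.2 ]
0.135 0 [-0.66  0.75  0.22  2.21 -0.65  0.24 -1.13]
0.135 0.3 [-0.66  0.75  0.22  2.21 -0.65  0.24 -0.83]
0.135 -0.3 [-0.66  0.75  0.22  2.21 -0.65  0.24 -1.43]
0.135 0.6 [-0.29  0.75 -0.33  2.2   0.81  0.31 -1.98]
```

```bash
python3 - <<'E'
from h import *
x=np.array([np.cos(MOULD[2]),np.sin(MOULD[2]),0]); g=pose(*MOULD,[[.106,0,.003]])[0]; o=ori(MOULD[2]+np.pi/2)
env.line_to(g+.113*x,feed=.09); print(current_opening(),current_grasp_force(),current_force())
eoat.gripper_to(.06); env.line_to(g+.101*x,feed=.1); eoat.gripper_to(.02,35); print(current_opening())
env.line_to(g+.119*x,feed=.06); print(current_opening(),current_force(),current_ee_pos(),g+.119*x)
eoat.gripper_to(.06); e=g+.119*x
env.line_to(e+[0,0,.1],feed=.2)
env.move_to(e+[0,0,.25]-.02*x,o); b=wrist("wm2"); cv2.imwrite("pics/wm2.png",b["color"])
print(current_time())
E
```

```text
0.03376571561025533 34.99603986740112 [1.75624615 0.95808112 5.77562268]
0.03356791645469841
0.032999900141008114 [-2.36316047 -1.07587234  2.84000828] [0.41865216 0.20110861 0.00298873] [0.42062452 0.20180685 0.003     ]
11.0167
```

View pics/wm2.png

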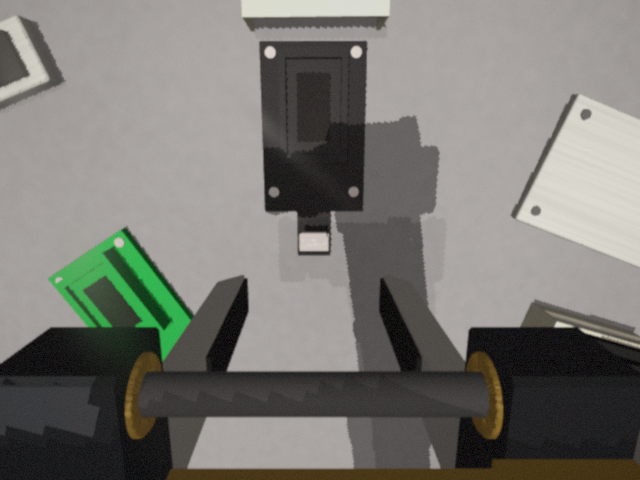

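The mould is clear of the rack: flange corners at (260,42), (368,42), (363,211) and (265,211), tongue end at (299..330,254).

```bash
python3 - <<'E'
from h import *
m=dict(np.load("wm2.npz"))
P=np.array([[.08,.05,.012],[.08,-.05,.012],[-.08,.05,.012],[-.08,-.05,.012],[.127,.017,.012],[.127,-.017,.012]])
u=np.array([[363,211],[265,211],[368,42],[260,42],[330,254],[299,254]])
p,r=fit([(m,P,u)],[.51,.23,-2.84]); print(p.round(4),r.round(1))
assert abs(r).max()<4
G=.0; x=np.array([np.cos(p[2]),np.sin(p[2]),0]); g=pose(*p,[[G,0,.016]])[0]
eoat.gripper_to(.094); env.move_to(g+[0,0,.07],ori(p[2]+np.pi/2)); env.line_to(g,feed=.1)
eoat.gripper_to(.05,45); print(current_opening(),current_grasp_force(),current_force())
env.line_to(g+[0,0,.004],feed=.05); 
env.line_to(g+.012*x+[0,0,.01],feed=.05); env.line_to(g+.012*x+[0,0,.13],feed=.15); print(current_opening(),current_force(),current_moment())
o=ori(BED[2]+np.pi/2)
t=pose(*BED,[[-.085+G,0,.015+.016]])[0]
env.move_to(t+[0,0,.10],o); b=wrist("wc"); c=still("side")
env.line_to(t+[0,0,.012],feed=.12); print(current_ee_pos()-t,current_force(),current_opening(),current_time())
s=still("side")
cv2.imwrite("pics/place.png",np.vstack([cv2.resize(s["color"][250:430,260:500],(400,300),interpolation=2),cv2.resize(still("scene")["color"][240:375,150:330],(400,300),interpolation=2)]))
E
```

```text
[ 0.509   0.2292 -2.8332] [ 0.3  0.2  0.1  0.3  0.1 -1.6 -0.1 -1.5  0.5  1.5 -1.   1.6]
0.06152344548214244 44.99950647354126 [-0.14077619  1.23678002  1.96093375]
0.06174887460036226 [-0.50086137  0.02513988 -5.88419422] [0.04917425 0.12991829 0.01548774]
[6.98677532e-04 8.34746908e-05 1.25348186e-02] [-0.03451388  0.14542149 -5.49486776] 0.0614113515674781 17.8417
```

View pics/place.png

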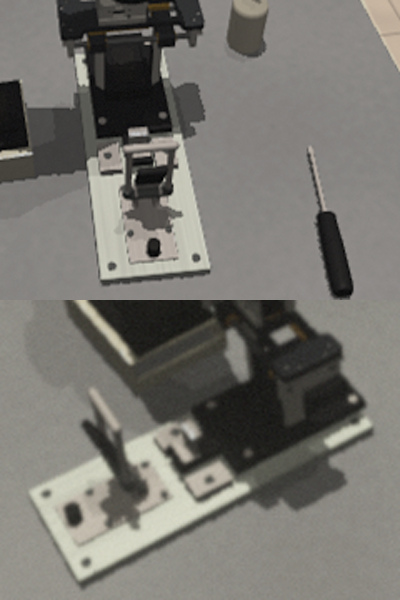

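The tongue is lined up over the gap between the stops (side crop, tongue tip about (138,135)). Now I'll lower it, nudge it forward, and release.

```bash
python3 - <<'E'
from h import *
b=pose(0,0,BED[2],[[1,0,0]])[0]; t=pose(*BED,[[-.085,0,.031]])[0]
h=.003
env.line_to(t+[0,0,h],feed=.06)
while h>-.004:
    h-=.001; env.line_to(t+[0,0,h],feed=.02); f=np.array(current_force())
    if f[2]>-2: break
print("down",h,f,current_ee_pos()-t)
f0=np.array(current_force())@b; s=0
while s<.012:
    s+=.001; env.line_to(t+s*b+[0,0,h],feed=.02); fx=np.array(current_force())@b
    if fx<f0-9: break
print("fwd",s,f0,fx,current_force(),(current_ee_pos()-t)@b,current_opening())
eoat.gripper_to(.085); env.sleep(.2)
e=np.array(current_ee_pos()); env.line_to(e+[0,0,.12],feed=.2)
env.move_to(B(.02,.34),ori(BED[2]+np.pi/2)); w=wrist("wb2"); sd=still("side"); np.savez("side2.npz",**sd)
cv2.imwrite("pics/seat.png",np.hstack([cv2.resize(w["color"][0:400,180:480],(400,533),interpolation=2),cv2.resize(sd["color"][250:430,280:415],(400,533),interpolation=2)]))
print(current_time())
E
```

```text
down 0.0 [-0.32802262  0.11911303 -1.51137403] [ 1.83639993e-04 -3.27710310e-05  2.02159419e-04]
fwd 0.008 -0.10216829101634904 -11.203013547983607 [ 0.7951544  11.17696528  3.90178959] 0.004910156865008194 0.061902806249858826
23.4667
```

View pics/seat.png

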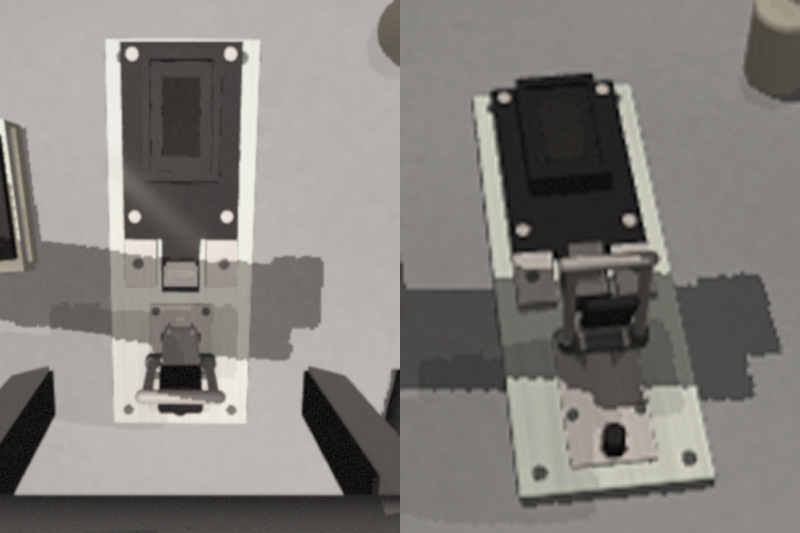

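The mould is seated: the flange's front edge meets both stops (crop row ~240) and the tongue lies in the gap. Next I'll grip the bow by its domed ends and swing it over.

```bash
python3 - <<'E'
from h import *
o=ori(BED[2]+np.pi/2); off=.009
q0,e0=least_squares(lambda v:bow(*v)-[.0973,.150],[1.2,1.5]).x
way=[bow(q0+(1.88-q0)*min(1,1.5*k),e0+(.05-e0)*k) for k in np.linspace(0,1,9)]
for w in way: print(w.round(3),end=" ")
def T(b): return B(b[0],b[1]-off)
eoat.gripper_to(.085); env.move_to(T(way[0])+[0,0,.05],o); env.line_to(T(way[0]),feed=.1)
eoat.gripper_to(.05,18); print("\ngrip",current_opening(),current_grasp_force(),current_force())
for w in way[1:]:
    env.line_to(T(w),feed=.1); f=np.array(current_force()); print(f.round(1),round(current_opening(),4))
    if np.linalg.norm(f)>30 or current_opening()<.058: print("STOP");break
print(current_time(),T(way[-1])-current_ee_pos())
E
```

```text
[0.097 0.15 ] [0.078 0.149] [0.058 0.146] [0.04  0.138] [0.024 0.128] [0.01  0.115] [0.  0.1] [-0.005  0.084] [-0.007  0.067] 
grip 0.0621096365420429 18.000383377075195 [-0.46153832 -0.22109235  2.90017658]
[0.5 0.1 0.8] 0.0623
[0.5 0.1 0.3] 0.062
[0.9 0.3 1. ] 0.0622
[1.2 1.6 1.4] 0.0622
[0.6 1.4 0.5] 0.0621
[1.3 1.2 0.8] 0.062
[1.  0.4 0.2] 0.0618
[ 0.5  1.5 -0.6] 0.0622
28.2167 [-3.52677761e-05  8.90436787e-05 -4.76348193e-05]
```

```bash
python3 - <<'E'
from h import *
off=.009; T=lambda x,z: B(x,z-off)
def go(x,z,feed=.06):
    env.line_to(T(x,z),feed=feed); f=np.array(current_force()); print((x,z),f.round(1),round(current_opening(),4)); return f
ok=True
for x,z in [(-.007,.055),(-.006,.0405),(.0,.0405),(.006,.0405),(.011,.0405),(.014,.0405),(.0155,.0405)]:
    f=go(x,z)
    if np.linalg.norm(f)>25: print("STOP"); break
s=still("side");c=still("scene")
np.savez("side3.npz",**s)
cv2.imwrite("pics/hook.png",np.hstack([cv2.resize(s["color"][270:420,290:410],(400,500),interpolation=2),cv2.resize(c["color"][240:375,150:258],(400,500),interpolation=2)]))
print(current_time())
E
```

```text
(-0.007, 0.055) [1.4 1.3 0.2] 0.0623
(-0.006, 0.0405) [ 1.9 -0.5 -0.5] 0.0621
(0.0, 0.0405) [2.  0.5 0.2] 0.062
(0.006, 0.0405) [2.  0.4 1.3] 0.0623
(0.011, 0.0405) [ 2.1  0.5 -0.1] 0.0621
(0.014, 0.0405) [1.1 0.9 0.4] 0.0623
(0.0155, 0.0405) [ 1.3  1.8 -1.1] 0.0621
30.3167
```

```bash
python3 - <<'E'
from h import *
off=.009; T=lambda x,z: B(x,z-off); b=pose(0,0,BED[2],[[1,0,0]])[0]
x=.0155; f0=np.array(current_force())@b
while x<.021:
    x+=.001; env.line_to(T(x,.0405),feed=.03); f=np.array(current_force())@b
    if f<f0-5: break
print("post contact at",x,f-f0, (np.array(current_ee_pos())-B(0,0))@b)
env.line_to(T(x-.0005,.0405),feed=.03)
eoat.gripper_to(.082); e=np.array(current_ee_pos()); env.line_to(e+[0,0,.16],feed=.2)
o=ori(BED[2]+np.pi/2); eoat.gripper_to(0,10); print(current_opening())
env.move_to(B(.03,.24),o)
w=wrist("wh"); s=still("side");c=still("scene"); np.savez("side3.npz",**s)
K=[cv2.resize(s["color"][270:420,290:410],(400,500),interpolation=2),cv2.resize(w["color"][120:370,200:400],(400,500),interpolation=2)]
cv2.imwrite("pics/hook.png",np.hstack(K)); print(current_time())
E
```

```text
post contact at 0.0175 -5.548326709653711 0.0154319563435755
0.00022464338732422078
34.275
```

View pics/hook.png

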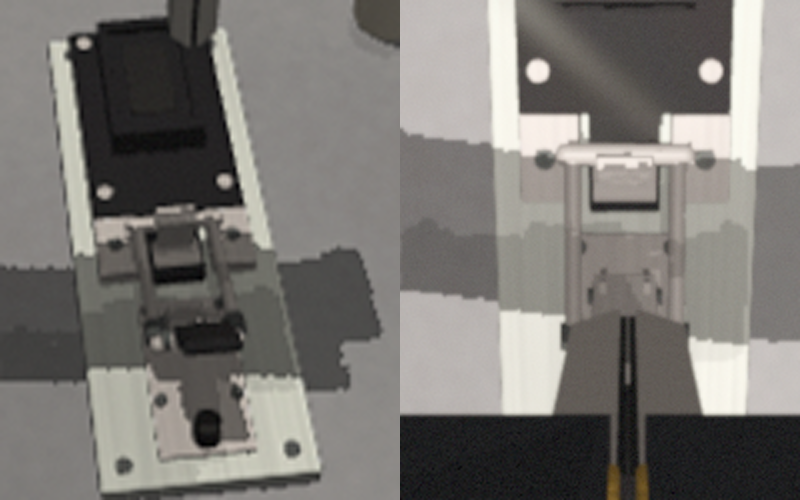

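The bow lies behind the keeper post, with the lip over its middle (right crop, about (625,160)). Now I'll press the lever.

```bash
python3 - <<'E'
from h import *
def t(q,l=.08,h=.0085): return B(*tip(q,l,h))
env.line_to(t(1.5,.08,.02)+[0,0,.05],feed=.2); env.line_to(t(1.4,.08,.0085),feed=.15)
f0=np.array(current_force()); print(f0.round(1))
for q in [1.2,1.0,.85,.7,.6,.5,.4,.3,.22,.15,.1,.06,.03,.01,-.01,-.03,-.05,-.07]:
    env.line_to(t(q),feed=.08); f=np.array(current_force())-f0; print(q,f.round(1),np.round(np.array(current_ee_pos())-t(q),4)[2])
    if f[2]>30 or np.linalg.norm(f)>45: print("stop"); break
env.sleep(.3); print(current_force())
e=np.array(current_ee_pos()); env.line_to(e+[0,0,.02],feed=.04); env.sleep(.2); print(current_force(),current_time())
E
```

```text
[-0.5  0.3 -0.1]
1.2 [-1.   0.1 -0.2] 0.0004
1.0 [ 0.8 -0.8  0.7] -0.0004
0.85 [ 0.8 -0.1  0.4] -0.0004
0.7 [-0.1 -0.7  0.9] -0.0004
0.6 [ 1.1 -0.9  1.2] -0.0004
0.5 [ 0.5 -0.3  0.1] -0.0005
0.4 [-0.1 -0.4  0.1] -0.0006
0.3 [ 0.1 -0.8  0.8] -0.0006
0.22 [ 1.1 -0.5  1. ] -0.0005
0.15 [ 0.8 -0.7 -0.2] -0.0004
0.1 [ 1.1 -0.2  0.5] -0.0003
0.06 [ 1.8 -1.1 -0.3] -0.0002
0.03 [-0.4 -0.7  0.4] -0.0002
0.01 [ 0.8 -0.5  0.7] -0.0001
-0.01 [-1.3  0.4  7.2] 0.0011
-0.03 [-3.1  1.5 17.3] 0.0025
-0.05 [-6.5  4.2 28. ] 0.0039
-0.07 [-7.7  5.2 35.6] 0.0053
stop
[-7.77986313  5.23369716 37.07081862]
[-0.20709243  0.44367175 -0.00167803] 41.4417
```

Forces were low throughout, so I'll verify the end state numerically: an orthorectified grey map of the latch area.

```bash
python3 - <<'E'
from h import *
eoat.gripper_to(.09); env.move_to(B(.04,.34),ori(BED[2]+np.pi/2)); w=wrist("wf"); s=still("side"); np.savez("side4.npz",**s)
def mp(c,z,xs,ys):
    P=np.array([B(x,z,y) for x in xs for y in ys]); g=cv2.GaussianBlur(cv2.cvtColor(c["color"],cv2.COLOR_BGR2GRAY),(3,3),0)
    v=cv2.remap(g,proj(c,P).astype(np.float32)[:,None],None,1)[:,0].reshape(len(xs),len(ys)); return v
xs=np.arange(-.012,.196,.005); ys=np.arange(-.042,.043,.004)
m=mp(w,.04,xs,ys)
for x,r in zip(xs,m): print(f"{x*1000:5.0f} "+" ".join(f"{v//10:2d}" for v in r))
print("time",current_time())
E
```

```text
-12  8  8  9  9  9  9  8  8  7  7  7  6  6  6  6  6  6  6  6  6  6  6
   -7  7  7  8  8  9  9  9  9  8  7  7  7  6  6  6  6  6  6  6  6  6  6
   -2 17 17 17 17 17 14 14  9  9  8  8  7  6  6  8 17 15 16 16 16 14 14
    3 23 22 22 22 22 19 18  9  9  9  8  8  7  7 12 23 22 23 22 22 22 22
    8 22 22 22 22 22 18 17  8  9  9  9  8  8  7 12 23 22 22 22 22 22 22
   13 22 20 21 19 19 18 18 16 16 16 16 17 17 17 17 18 18 17 20 20 20 22
   18 15 13 14 19 21 21 21 20 22 22 21 21 21 20 20 20 21 20 17 13 13 21
   23 21 17 21 20 20 17 13 21 23 23 22 22 22 21 14 20 20 19 22 18 18 22
   28 15 17 17 18 20 16 12 21 22 22 23 22 22 22 14 20 20 19 22 22 22 22
   33 14 14 14 13 13 13 11 15 17 17 18 15 19 19 14 18 19 19 22 22 22 22
   38 14 14 14 13 13 12 12 10 10 10 10 10 10 10  9 13 13 14 15 17 15 15
   43 15 15 15 14 12 13 12  8  8  8  8  8  7  8 11 12 13 13 15 15 15 15
   48 15 15 15 14 13 12 15 15 15 15 15 15 15 15 15 12 13 13 15 15 15 15
   53 15 15 15 14 13 12 14 14 14 14 14 14 14 14 14 12 13 13 15 15 15 15
   58 15 15 15 14 13 11 13 14 13 13 14 14 14 14 14 11 12 13 15 15 15 15
   63 15 15 15 14 13 1
[... 1231 characters left out ...]
  4  5  5  5  5  5  6 18 21 22 22 22 23 23
  153 21 21 21 20 20 20 11  4  5  5  5  5  5  5  7 20 21 22 22 22 23 16
  158 21 21 21 21 21 21 12  4  4  5  5  5  5  5  7 22 22 22 22 22 23 20
  163 21 21 21 21 21 21 12  4  5  5  5  5  5  5  7 22 23 22 22 22 23 23
  168 18 18 18 18 18 18 10  4  4  5  5  5  5  5  6 19 20 20 19 19 20 20
  173 17 17 17 17 17 16  9  4  5  5  5  4  5  4  7 18 18 18 18 18 18 18
  178 17 17 17 17 17 17  9  4  4  4  4  4  4  4  7 18 18 18 18 18 18 18
  183 17 17 17 17 17 17 11  5  5  5  5  5  5  5  9 18 18 18 18 18 18 18
  188 17 17 17 17 17 16 17 17 17 17 17 17 17 17 17 18 18 18 18 18 18 18
  193 17 17 17 17 17 17 18 18 18 18 18 18 18 18 18 18 18 18 18 18 18 18
time 44.1
```

The lever is flat and stays flat on its own (grip at bed x 137–186), and the bow is at x ≈ 15. I'll check tightness with a gentle pull on the nest.

```bash
python3 - <<'E'
from h import *
b=pose(0,0,BED[2],[[1,0,0]])[0]; o=ori(BED[2]+np.pi/2); t=pose(*BED,[[-.08,0,.033]])[0]
env.move_to(t+[0,0,.10],o); env.line_to(t,feed=.12); eoat.gripper_to(.05,20)
f0=np.array(current_force()); p0=np.array(current_ee_pos())
for d in (.001,.002,.003):
    env.line_to(t-d*b,feed=.02); env.sleep(.15); print(d,((np.array(current_force())-f0)@b).round(1),((np.array(current_ee_pos())-p0)@b).round(5))
env.line_to(t,feed=.03); eoat.gripper_to(.09); env.line_to(t+[0,0,.15],feed=.2); env.sleep(.3)
w=wrist("wf2"); print(current_time(),current_force())
E
```

```text
0.001 4.4 -6e-05
0.002 7.4 -5e-05
0.003 8.7 -9e-05
49.9167 [-0.15337275  0.60154462  0.48814234]
```

The mould holds firm: it moved less than 0.1 mm under 8.7 N, so the latch is loaded. The gripper is clear, so I'm handing in.

```bash
python3 -c "
from rig import env
print(env.job_done())"
```

```text
the job is handed in; nothing more can be done
None
```

The mould is on the bed against the stops, the loop is hooked behind the keeper, the lever stays flat on its own, and I handed the job in at about 50 s of robot time without touching the bottle, screwdriver or small block.

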